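Seat the bottle-nest plate on its locating pins

TASK

The white bottle-nest plate lies askew on the grey fixture, short of its place and off to one side. With the fingertips, gently nudge it sideways and along the deck until its two small end holes drop over the fixture's two pins and it lies flat on the seat. Only push it, never squeeze or lift it, leave the bottles and the other things around it where they are, and finish clear of everything.

Things in the scene. Friction and masses are not known exactly. Their poses are not given: they have to be found in the camera images.
- plate: white plastic bottle-nest plate, loose, 130 (its x) x 250 (y) x 12 mm, about 0.3 kg: six 40 mm holes at x +-29, y -50, 0, 50 mm and two 15 mm locating holes at x 0, y +-100. Origin: centre of its underside; z up. Starts level, its near part on the deck, its far part on the pin tips: 30 to 46 mm short of home (towards fixture -x), 5 to 15 mm too far left (+y), turned up to 0.12 rad
- fixture: grey base fixed to the bench. Origin: on the bench, midway between the pins; x away from the robot, y left along the pin line. Near part, x -200 to -67 mm: flat deck, 32 mm high. Far part, x -67 to +75: flat seat, 20 mm high. Both y +-145, no walls. Home: plate flat on the seat, pins in its end holes, its origin 20 mm above this origin, its top flush with the deck, 2 mm from the step
- pin_left (a point): tip of the fixed steel pin at fixture y = +100 mm: 12 mm diameter, 11.8 mm tall from the seat, straight for 5 mm and then tapering to a 5 mm flat tip that ends 0.2 mm below deck level
- pin_right (a point): tip of the same kind of pin at fixture y = -100 mm
- hole_left (a point): centre of the plate's locating hole (15 mm) at plate y = +100 mm, on the underside; belongs over pin_left
- hole_right (a point): centre of the plate's other locating hole, at plate y = -100 mm, on the underside; belongs over pin_right
- bottle_a: bystander: amber bottle with black cap, 36 mm across, 85 mm tall, upright on the bench beyond the fixture's left side; origin: centre of its foot
- bottle_b: bystander: the same kind of amber bottle, beyond the fixture's right side; origin: centre of its foot
- bottle_c: bystander: the same kind of amber bottle, behind the fixture's far edge; origin: centre of its foot
- pen_cup: bystander: dark pen cup, 76 mm across, cup 95 mm tall, pens up to about 170 mm, to the right of the fixture, past bottle_b; origin: centre of its foot
- tape_roll: bystander: clear tape roll lying flat, 90 mm across, 24 mm high, near right of the bench; origin: centre of its underside
- calculator: bystander: grey pocket calculator, 140 x 80 x 18 mm, near left of the bench; origin: centre of its underside
- small_bin: bystander: open blue bin, 150 x 110 x 75 mm, to the left of the fixture, past bottle_a; origin: centre of its underside

How it is judged:
At the end, for the whole second after the job is handed in: the plate lies flat on the seat (underside 18 to 22.5 mm above the bench, tilt under 0.025 rad), each locating hole centred on its pin within 3.5 mm, and at rest (z of plate in the frame of fixture between 0.018 and 0.0225 m and angle between plate's own z axis and vertical below 0.025 rad and horizontal distance between hole_left and pin_left below 0.0035 m and horizontal distance between hole_right and pin_right below 0.0035 m and linear speed of plate below 0.01 m/s); the robot touches nothing.
It fails at once if the plate is lifted: its centre rises more than 10 mm above where it lies on the deck (z of plate in the frame of fixture above 0.042 m).
It fails at once if the plate is tipped more than 0.3 rad (angle between plate's own z axis and vertical above 0.3 rad).
It fails at once if the fingers squeeze or push the plate with more than 35 N (contact force between the fingers and plate above 35 N).
It fails at once if a bystander is moved more than 15 mm (distance of any of bottle_a, bottle_b, bottle_c, pen_cup, tape_roll, calculator, small_bin from where it was at the start of the episode above 0.015 m).
It fails at once if a bottle or the pen cup is tipped (angle between any of bottle_a, bottle_b, bottle_c, pen_cup's own z axis and vertical above 0.3 rad).
It also fails if it takes over 72 s, if anything falls off the work surface, if the arm or the gripper's body presses on something with over 40 N, if the wrist force passes 120 N, or if a joint passes its speed limit or range.

ROBOT

A 6-joint arm with a two-finger parallel gripper is mounted at the origin on the work surface. World frame = base frame: x ahead of the robot, y to its left, z up, the work surface at z = 0. Lengths are in m, angles in rad, forces in N, time in s.
With the tool pointing down it reaches from about 0.35 to 0.975 m from the base axis. Payload 4.9 kg.
Tool frame: the origin (TCP) lies at the very end of the fingers, on their centre line; the grasp point (between the pads) lies ctrl.grip_point_offset behind it (ctrl.grip_point_offset is the distance from the TCP to the grasp point, in m); z points along the fingers, y is the direction in which the jaws open and shut (so a half turn about z gives the same grasp; the last joint's range is limited). The gripper opens to 85 mm and grips with 20 to 120 N. Pads are 22 mm wide; open, the fingers measure 114 mm over their backs; the gripper's body (76 mm by 85 mm) begins 54 mm behind the grasp point. The pads swing forward as they close: fully open they stand 13 mm farther back than shut.
Start: joints at [1.048, 0.053, 1.613, -0, 1.476, -0.119], TCP at [0.246, 0.575, 0.231] pointing down, gripper open.
Joint ranges: [-3.01, 3.01], [-1.01, 2.22], [0.06, 2.58], [-1.02, 4.17], [0.09, 2.62], [-3.14, 3.14]. Speed limits (rad/s): [2.57, 2.57, 3.14, 3.14, 3.14, 3.14].

INTERFACE

Orientations are given as a rotation vector (axis times angle).
In Python, from station import ctrl gives the robot as it stands. The module is installed in compiled form; this text tells all that it offers.
- The arm moves only by the shell command python3 -m creep 'ROWS' [FORCE]. ROWS is JSON, a list of rows, each a list of 5 numbers: the closure in counts, from 0 (fully open) to 255 (shut), then the shift along the tool's x, y, z in mm, then the turn about the tool's z in rad. A call has 1 to 12 rows; each row is the pose to reach, as a shift and turn from the pose commanded when the call began, along the tool's axes at that moment; what a row does not reach only later rows make up. A row lasts 1/12 s, in which the tool goes at most 41.7 mm and 7.16 degrees, less where a joint would pass 70% of its speed; a pose out of reach is approached as far as the arm can. A call with a gripper value outside its range is refused whole. The fingers move at their own pace and stop on an object; FORCE is the grip in N (left out, the last holds). Time passes only in rows, so rows that repeat a pose let the fingers close. It gives the time, the measured TCP pose, the force and the opening at its end, in the units of the state.
- ctrl.get_obs(): the state, without advancing time (a new reading comes with each control period).
- ctrl.get_image(name): name is "side" or "top" or "wrist"; returns the picture (400x640x3 uint8, red, green, blue); there is no depth.
- ctrl.calibration(name): a dict with "fx", "fy", "cx", "cy" (pixels), "R" (3x3) and "t" (3): a world point X has camera coordinates R X + t. Camera axes: x right, y down, z forward; pixel columns grow to the right and rows downward; lengths in m; the calibration is good to about 2 mm. A picture is of the moment at which its call begins: read the wrist's pose just before it. calibration takes no time and is no camera call; for the wrist camera it gives the pose at the moment of the call.
- ctrl.finish_job(): hands the job in, once; it reports no verdict.
Trained networks look in the newest picture that a camera, given by its name, has taken for a name from the list of things; names that differ only in an ending like _2 or _b are one class to them, and where a whole thing is asked for, a point or a joint stands for the part that bears it (a point fixed in the world has none). Each returns a list of dicts, best first, with "conf" (0 to 1); they miss things now and then, are a little off and sometimes report something else, mostly with a low value. They report only what shows in the picture. A call takes as long as a camera call.
- ctrl.boxes_of(camera, label): "rect" ([left, top, width, height] in pixels, round what is visible of it).
- ctrl.outline_of(camera, label): "mask" (400x640 bool, what is visible of it) and "rect" ([left, top, width, height] in pixels, round what is visible of it).
The state is a dict: "t": time; "q": joint angles; "dq": joint speeds; "effort": joint torques, N m; "tool_pos": TCP position; "tool_rot": TCP orientation; "contact_force": force on the tool from outside, world axes, zero at the start; "wrist_torque": the same for the moment, N m; "opening": finger opening in m.
Only numpy, scipy, OpenCV 4.12 (cv2) and the standard library are available. Lean on these libraries where they do the work, as an engineer would, in place of code of your own. Each camera call takes 0.05 s, during which the arm holds its last target. There are 200 camera calls.

## Working session

There is one attempt and no reset: what is moved stays moved. The work goes in short steps, Python scripts to look and compute and a shell command to move; the robot and the scene stay as the last step left them, time stands still between calls to the robot, and variables do not carry over. Pictures are saved under pics/ and viewed, about 8 in all and at most 12, crops included, and the job is handed in when it is done.

```bash
mkdir -p pics; ls; cat > h.py <<'E'
import numpy as np, cv2
from station import ctrl
from scipy.spatial.transform import Rotation as Ro
def px(cal,X):
    c=np.array(cal["R"])@np.array(X)+np.array(cal["t"]); return np.array([cal["fx"]*c[0]/c[2]+cal["cx"],cal["fy"]*c[1]/c[2]+cal["cy"]])
def ray(cal,p,z):
    R=np.array(cal["R"]);t=np.array(cal["t"]);o=-R.T@t
    d=R.T@np.array([(p[0]-cal["cx"])/cal["fx"],(p[1]-cal["cy"])/cal["fy"],1]); return o+d*(z-o[2])/d[2]
def save(img,n): cv2.imwrite("pics/"+n+".png",img[:,:,::-1])
E
python3 - <<'E'
from h import *
o=ctrl.get_obs();print(o["tool_pos"],o["tool_rot"],o["t"],o["opening"],ctrl.grip_point_offset)
a=ctrl.get_image("top");b=ctrl.get_image("side")
save(a,"top0");save(b,"side0")
cal=ctrl.calibration("top")
for n in ["plate","pin_left","hole_left","hole_right","fixture"]:
    z={"fixture":.02}.get(n,.032)
    for d in ctrl.boxes_of("top",n)[:3]:
        r=d["rect"];c=(r[0]+r[2]/2,r[1]+r[3]/2);print(n,round(d["conf"],2),np.round(r,1),np.round(ray(cal,c,z),4))
print(-np.array(cal["R"]).T@cal["t"],cal["fx"])
E
```

```text
pics
[0.24524723 0.57418647 0.23006838] [-6.29813879e-01 -3.07714365e+00  3.07663818e-03] 0.0 0.08521556090887882 0.0187
plate 0.95 [313.9 161.   75.8  40. ] [ 0.6076 -0.0907  0.032 ]
pin_left 0.61 [312.7 149.5  84.4  81.3] [ 0.5745 -0.1016  0.032 ]
hole_left 0.75 [313.5 161.5  75.7  38.6] [ 0.6083 -0.0891  0.032 ]
hole_right 0.91 [311.8 163.7  78.   40.5] [ 0.5968 -0.0871  0.032 ]
fixture 0.78 [310.  149.6  91.5  76.7] [ 0.5852 -0.1058  0.02  ]
[0.27439757 0.02329283 1.38852505] 391.942619998715
```

View pics/top0.png

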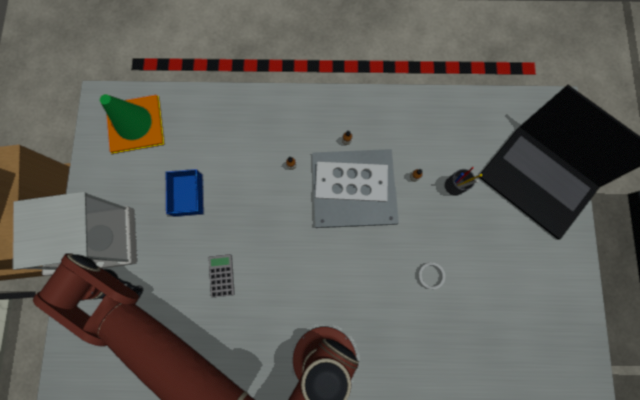

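View pics/side0.png

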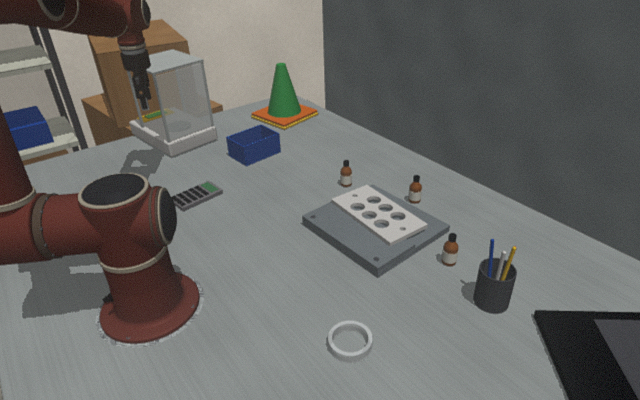

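The top view shows the plate at about (352,181) on the fixture (310–397, 150–226), with bottles at (290,162), (347,137) and (417,174). The side view agrees. I'll bring the wrist camera over the fixture next.

```bash
cat >> h.py <<'E'
def plan(target,xdir_yaw=None):
    """shift (mm) in tool axes to world target and turn (rad) so that tool y axis lies along yaw (mod pi)"""
    o=ctrl.get_obs();R=Ro.from_rotvec(o["tool_rot"]).as_matrix();d=R.T@(np.array(target)-o["tool_pos"])*1e3
    out=[np.round(d,1)]
    if xdir_yaw is not None:
        v=R.T@np.array([np.cos(xdir_yaw),np.sin(xdir_yaw),0]);a=np.arctan2(-v[0],v[1]);a=(a+np.pi/2)%np.pi-np.pi/2;out.append(round(a,3))
    return out
E
python3 - <<'E'
from h import *
o=ctrl.get_obs();R=Ro.from_rotvec(o["tool_rot"]).as_matrix();print(R.round(3))
w=ctrl.calibration("wrist");C=-np.array(w["R"]).T@w["t"];print("cam in tool",(R.T@(C-o["tool_pos"])).round(3),"cam axes in tool\n",(np.array(w["R"])@R).round(3),w["fx"])
cal=ctrl.calibration("top")
P=[ray(cal,p,.032) for p in [(310,152),(393,150),(397,223),(314,226)]]
print(np.round(P,3)); 
print([ray(cal,p,.044).round(3) for p in [(324,181),(380,182)]])
f=P[0]-P[1];yaw=np.arctan2(f[1],f[0]);print("fixture y yaw",yaw)
print(plan([.47,-.1,.36],yaw))
E
```

```text
[[-0.92   0.393 -0.   ]
 [ 0.393  0.92  -0.   ]
 [ 0.    -0.    -1.   ]]
cam in tool [ 0.083  0.001 -0.142] cam axes in tool
 [[ 0.     1.     0.001]
 [-0.949  0.    -0.317]
 [-0.317 -0.001  0.949]] 281.2761998936034
[[ 0.713  0.06   0.032]
 [ 0.725 -0.239  0.032]
 [ 0.46  -0.248  0.032]
 [ 0.445  0.041  0.032]]
[array([0.603, 0.008, 0.044]), array([ 0.603, -0.189,  0.044])]
fixture y yaw 1.6105854261478547
[array([-471.5, -532.2, -128.8]), np.float64(-0.444)]
```

```bash
python3 -m creep '[[0,-28,-28,0,0],[0,-56,-56,0,0],[0,-84,-84,0,0],[0,-112,-112,0,0],[0,-140,-140,0,0],[0,-168,-168,0,0],[0,-196,-196,0,0],[0,-224,-224,0,0],[0,-252,-252,0,0],[0,-280,-280,0,0],[0,-308,-308,0,0],[0,-336,-336,0,0]]' && python3 -m creep '[[0,-28,-26,0,-0.11],[0,-56,-52,0,-0.22],[0,-84,-80,0,-0.33],[0,-112,-108,0,-0.444],[0,-140,-135,0,-0.444],[0,-168,-160,0,-0.444],[0,-182,-176,0,-0.444],[0,-182,-176,0,-0.444],[0,-182,-176,0,-0.444]]'
python3 - <<'E'
from h import *
a=ctrl.get_image("wrist");save(a,"w0");np.savez("w0",a=a,**{k:np.array(v) for k,v in ctrl.calibration("wrist").items()})
E
```

```text
t: 1.35
tool_pos: [0.4228, 0.1319, 0.2317]
tool_rot: [0.629, 3.077, 0.001]
contact_force: [1.6, -0.8, 0.5]
opening: 0.0852
t: 2.1
tool_pos: [0.5207, -0.1005, 0.2311]
tool_rot: [0.06, -3.14, -0.001]
contact_force: [-0.1, 0.0, 0.6]
opening: 0.0853
```

View pics/w0.png

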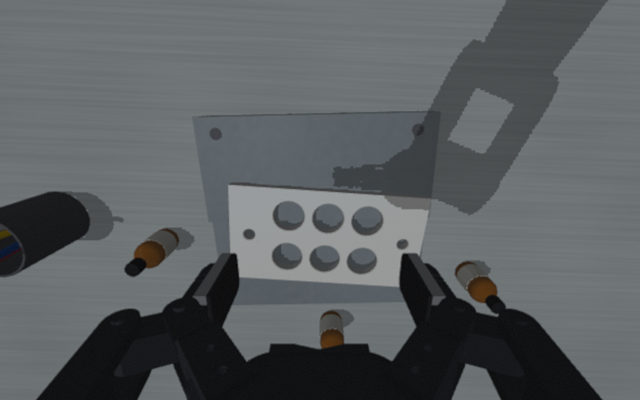

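The wrist view (image up = towards the robot) shows the plate at 229–430, 183–287, with its locating holes near (249,234) and (403,244). The deck's near edge runs from (193,117) to (440,111). I'll enlarge this to pick edges precisely.

```bash
python3 - <<'E'
from h import *
a=np.load("w0.npz")["a"]
c=a[100:315,185:450].astype(float); c=255*(c/255)**.5
c=cv2.resize(c.astype(np.uint8),None,fx=2.7,fy=2.7,interpolation=cv2.INTER_CUBIC)
for i in range(0,265,20): cv2.putText(c,str(185+i),(int(i*2.7),8),0,.3,(255,0,0))
for i in range(0,215,20): cv2.putText(c,str(100+i),(0,int(i*2.7)),0,.3,(255,0,0))
save(c,"w0c")
E
```

```text
(no output)
```

View pics/w0c.png

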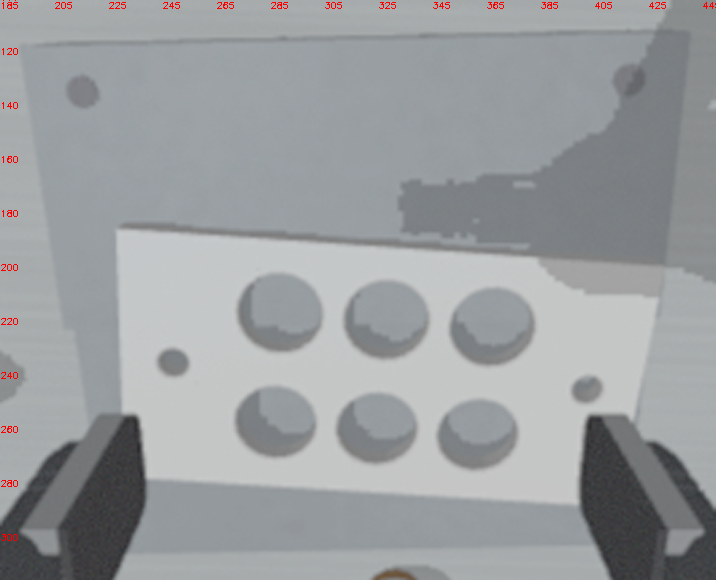

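```bash
cat >> h.py <<'E'
from scipy.optimize import least_squares
def W(p,X):
    c,s=np.cos(p[2]),np.sin(p[2]);return np.array([p[0]+c*X[0]-s*X[1],p[1]+s*X[0]+c*X[1],X[2]])
PL=[(-.029,-.05),(-.029,0),(-.029,.05),(.029,-.05),(.029,0),(.029,.05),(0,-.1),(0,.1)]
def fit(cal,model,pix,lines=()):
    """model 3D pts, pix; lines: (fixture x, z, pixel) = pixel on the edge line of that x"""
    def f(p):
        r=[px(cal,W(p,m))-q for m,q in zip(model,pix)]
        r=list(np.ravel(r))
        for x,z,q in lines:
            a,b=px(cal,W(p,(x,-.1,z))),px(cal,W(p,(x,.1,z)));n=np.array([-(b-a)[1],(b-a)[0]])/np.hypot(*(b-a));r.append(n@(np.array(q)-a))
        return np.array(r)
    s=least_squares(f,[.6,-.1,0.]);return s.x,f(s.x)
def rel(F,p):
    c,s=np.cos(F[2]),np.sin(F[2]);d=p[:2]-F[:2];return np.array([c*d[0]+s*d[1],-s*d[0]+c*d[1],p[2]-F[2]])
E
python3 - <<'E'
from h import *
d=np.load("w0.npz");cal={k:d[k] for k in d.files}
g=lambda u,v:np.array([185+u/2.7-.3,100+v/2.7-.3])
hp=[g(*q) for q in [(280,312),(387,319),(492,326),(276,421),(377,427),(478,434),(173,362),(587,389)]]
p,r=fit(cal,[(x,y,.044) for x,y in PL],hp);print("plate",p.round(4),r.round(1))
F,r=fit(cal,[(-.2,-.145,.032),(-.2,.145,.032),(-.067,-.145,.032)],[g(22,45),g(690,31),g(65,330)],[(.075,.02,g(135,552)),(.075,.02,g(560,546))])
print("fix",F.round(4),r.round(1));print("plate in fixture",rel(F,p).round(4))
np.save("F",F)
# deck screw check
print([rel(F,np.append(ray(cal,g(*q),.032)[:2],0)).round(4) for q in [(82,91),(629,80)]])
E
```

```text
plate [ 0.6015 -0.0859 -0.0322] [-0.1 -0.1 -0.1 -0.   0.3 -0.  -0.3  0.2 -0.   0.4  0.   0.2 -0.2 -0.3
  0.5 -0.3]
fix [ 0.6474 -0.0922  0.0603] [-1.  -0.1  1.3 -0.2 -0.4 -0.2 -0.9 -0.4]
plate in fixture [-0.0454  0.009  -0.0925]
[array([-0.18  , -0.1207, -0.0603]), array([-0.1798,  0.1192, -0.0603])]
```

```bash
cat >> h.py <<'E'
def go(fx,fy,z):
    F=np.load("F.npy");w=W(F,(fx,fy,z));return plan(w,F[2]+np.pi/2)
def where():
    F=np.load("F.npy");o=ctrl.get_obs();t=o["tool_pos"];R=Ro.from_rotvec(o["tool_rot"]).as_matrix()
    return rel(F,np.array([t[0],t[1],np.arctan2(-R[0,1],R[1,1])])).round(4),t[2].round(4),o["contact_force"].round(1)
E
python3 -c "
from h import *
print(where(),go(-.15,0,.07))
F=np.load('F.npy');cal=ctrl.calibration('top');a=ctrl.get_image('top')
for n,z in [('bottle_a',.04)]:
  for d in ctrl.boxes_of('top',n)[:4]:
    r=d['rect'];q=ray(cal,(r[0]+r[2]/2,r[1]+r[3]/2),z);print(n,round(d['conf'],2),rel(F,np.array([q[0],q[1],0])).round(3))
"
```

```text
(array([-0.1271,  0.0004, -0.0207]), np.float64(0.2311), array([0.7, 0.5, 0.4])) [array([ 22.8,  -1. , 161.1]), np.float64(-0.021)]
bottle_a 0.68 [ 0.036  0.216 -0.06 ]
```

```bash
python3 -m creep '[[0,12,0,35,-0.021],[0,23,-1,70,-0.021],[0,23,-1,105,-0.021],[0,23,-1,140,-0.021],[0,23,-1,161,-0.021],[0,23,-1,161,-0.021],[0,23,-1,161,-0.021]]'
python3 - <<'E'
from h import *
print(where())
save(ctrl.get_image("wrist")[90:400,100:540],"w1")
E
```

```text
t: 2.83
tool_pos: [0.4968, -0.1002, 0.0696]
tool_rot: [0.099, -3.138, -0.002]
contact_force: [0.2, -0.5, 0.5]
opening: 0.0855
(array([-0.1507,  0.0011,  0.0026]), np.float64(0.0696), array([ 0.2, -0.5,  0.5]))
```

View pics/w1.png

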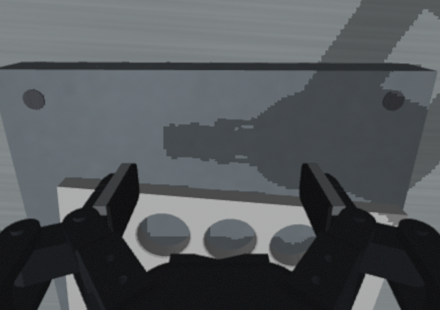

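The view shows the open fingers over the bare deck, near side of the plate's near edge. I'll descend carefully with force checks.

```bash
python3 -m creep '[[0,0,0,14,0],[0,0,0,28,0],[0,0,0,33,0],[0,0,0,33,0]]'; python3 -m creep '[[0,0,0,4,0],[0,0,0,4,0],[0,0,0,4,0]]';python3 -m creep '[[0,0,0,4,0],[0,0,0,4,0],[0,0,0,4,0]]'; python3 -m creep '[[0,0,0,4,0],[0,0,0,4,0],[0,0,0,4,0]]'
python3 - <<'E'
from h import *
print(where())
save(ctrl.get_image("wrist")[90:400,100:540],"w2")
E
```

```text
t: 3.22
tool_pos: [0.4983, -0.1014, 0.0382]
tool_rot: [-0.097, 3.139, -0.001]
contact_force: [-0.4, 0.1, 0.1]
opening: 0.0856
t: 3.47
tool_pos: [0.4985, -0.1017, 0.0343]
tool_rot: [-0.096, 3.139, -0.001]
contact_force: [1.2, 0.5, -0.3]
opening: 0.0851
t: 3.72
tool_pos: [0.4976, -0.1015, 0.0292]
tool_rot: [0.096, -3.14, -0.0]
contact_force: [-0.5, 0.6, -0.2]
opening: 0.0851
t: 3.97
tool_pos: [0.4975, -0.1015, 0.0249]
tool_rot: [0.096, -3.139, -0.0]
contact_force: [0.5, -0.4, 0.5]
opening: 0.0854
(array([-0.1502, -0.0002,  0.0009]), np.float64(0.0249), array([ 0.5, -0.4,  0.5]))
```

View pics/w2.png

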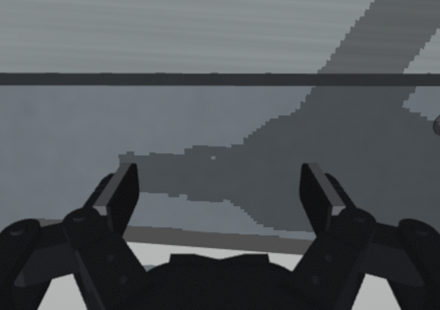

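```bash
python3 -m creep '[[0,-8,0,1,0],[0,-12,0,1,0],[0,-16,0,1,0],[0,-19,0,1,0],[0,-22,0,1,0],[0,-25,0,1,0],[0,-28,0,1,0],[0,-31,0,1,0],[0,-34,0,1,0],[0,-37,0,1,0]]'; python3 -m creep '[[0,-3,0,0,0],[0,-6,0,0,0],[0,-9,0,0,0],[0,-12,0,0,0],[0,-15,0,0,0],[0,-18,0,0,0],[0,-20,0,0,0],[0,-22,0,0,0],[0,-22,0,0,0]]'
python3 - <<'E'
from h import *
print(where())
E
python3 -m creep '[[0,5,0,0,0],[0,20,0,-5,0],[0,40,0,-35,0],[0,40,0,-75,0],[0,30,0,-115,0],[0,10,0,-150,0],[0,0,0,-190,0],[0,-20,0,-205,0],[0,-20,0,-205,0],[0,-20,0,-205,0]]'
python3 - <<'E'
from h import *
print(where())
a=ctrl.get_image("wrist");np.savez("w3",a=a,**{k:np.array(v) for k,v in ctrl.calibration("wrist").items()})
c=a[100:315,165:460].astype(float); c=255*(c/255)**.5
c=cv2.resize(c.astype(np.uint8),None,fx=2.7,fy=2.7,interpolation=cv2.INTER_CUBIC);save(c,"w3c")
E
```

```text
t: 4.85
tool_pos: [0.5347, -0.0993, 0.0242]
tool_rot: [0.096, -3.14, -0.0]
contact_force: [-3.4, -1.1, 0.4]
opening: 0.0858
t: 5.6
tool_pos: [0.5572, -0.0978, 0.0243]
tool_rot: [-0.096, 3.139, 0.0]
contact_force: [-1.2, 0.6, -0.6]
opening: 0.0853
(array([-0.0903, -0.0002,  0.0012]), np.float64(0.0243), array([-1.2,  0.6, -0.6]))
t: 6.43
tool_pos: [0.5776, -0.0968, 0.2308]
tool_rot: [-0.097, 3.137, -0.001]
contact_force: [-0.8, -0.2, -1.2]
opening: 0.0857
(array([-0.0699, -0.0004,  0.0014]), np.float64(0.2308), array([-0.8, -0.2, -1.2]))
```

View pics/w3c.png

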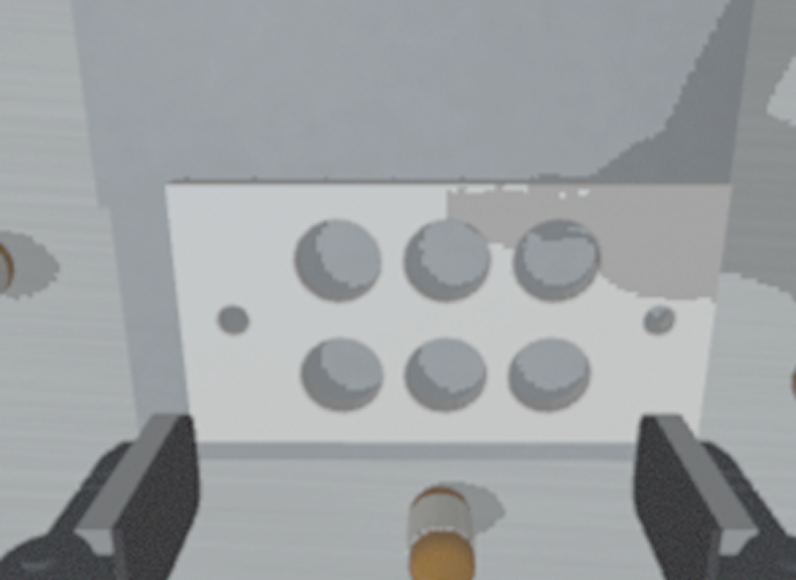

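The plate is now square to the fixture and its near edge sits about 12 px above the step corner at (98,207). It is still too far to the image right, which is +y.

```bash
python3 - <<'E'
from h import *
d=np.load("w3.npz");cal={k:d[k] for k in d.files};F=np.load("F.npy")
g=lambda u,v:np.array([165+u/2.7-.3,100+v/2.7-.3])
hp=[g(*q) for q in [(338,260),(447,259),(556,259),(342,374),(445,374),(549,374),(233,320),(659,320)]]
p,r=fit(cal,[(x,y,.044) for x,y in PL],hp);print(rel(F,p).round(4),abs(r).max().round(2))
q=ray(cal,g(98,207),.032);print("step corner (-.067,-.145):",rel(F,np.array([q[0],q[1],0])).round(4))
for u,v,z in [(250,459,.02),(550,459,.02)]:
  q=ray(cal,g(u,v),z);print("far edge .075",rel(F,np.array([q[0],q[1],0])).round(4))
print(where(),go(-.014,.165,.231))
E
```

```text
[-0.0199  0.0148  0.0017] 1.04
step corner (-.067,-.145): [-0.07   -0.1448 -0.0603]
far edge .075 [ 0.0703 -0.0872 -0.0603]
far edge .075 [ 0.0701  0.0721 -0.0603]
(array([-0.0714, -0.0001,  0.0011]), np.float64(0.2286), array([ 0.5,  0.6, -1.4])) [array([-57.5, 165. ,  -2.4]), np.float64(0.001)]
```

```bash
python3 -m creep '[[255,-10,35,0,0],[255,-20,70,0,0],[255,-35,105,0,0],[255,-50,140,0,0],[255,-55,168,0,0],[255,-55,168,30,0],[255,-55,168,60,0],[255,-55,168,90,0],[255,-55,168,110,0],[255,-55,168,110,0]]' 20; python3 -c "
from h import *
print(where());save(ctrl.get_image('wrist')[60:400,80:560],'w4')"
```

```text
t: 7.32
tool_pos: [0.6148, 0.0742, 0.1102]
tool_rot: [0.096, -3.125, -0.001]
contact_force: [-0.7, -0.4, -1.2]
opening: 0.0001
(array([-0.0225,  0.168 ,  0.0009]), np.float64(0.1102), array([-0.7, -0.4, -1.2]))
```

View pics/w4.png

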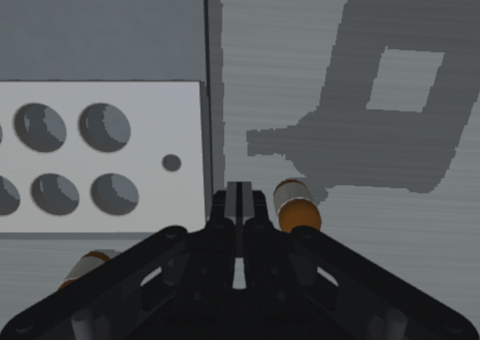

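The closed fingers are at crop (240,200), with bottle_a close beside them at about (298,207). I'll measure that clearance before going lower.

```bash
python3 -c "
from h import *
F=np.load('F.npy');cal=ctrl.calibration('wrist');print(where())
f=lambda u,v,z:rel(F,np.append(ray(cal,(u+80,v+60),z)[:2],0))[:2].round(4)
print('bottle cap',f(300,218,.085),'shoulder',f(297,208,.06),'foot',f(291,183,0))
cal=ctrl.calibration('top')
print('top', [rel(F,np.append(ray(cal,(290,164),z)[:2],0))[:2].round(3) for z in (0,.04)], [rel(F,np.append(ray(cal,(293,158),.085)[:2],0))[:2].round(3)])
cal=ctrl.calibration('side')
print('side foot',rel(F,np.append(ray(cal,(346,184),0)[:2],0))[:2].round(3))
"
```

```text
(array([-0.0204,  0.1679,  0.0008]), np.float64(0.1137), array([-0.8,  0.5,  0.1]))
bottle cap [0.0126 0.2119] shoulder [0.02   0.2152] foot [0.0282 0.2215]
top [array([0.042, 0.224]), array([0.031, 0.221])] [array([0.039, 0.207])]
side foot [0.035 0.219]
```

```bash
python3 -m creep '[[255,0,0,25,0],[255,0,0,50,0],[255,0,0,65,0],[255,0,0,72,0],[255,0,0,72,0],[255,0,0,72,0]]'; python3 -c "
from h import *
print(where());print(go(-.017,.145,.037))"
```

```text
t: 7.87
tool_pos: [0.6219, 0.0742, 0.0486]
tool_rot: [-0.096, 3.139, -0.0]
contact_force: [-0.8, 0.9, 0.4]
opening: 0.0
(array([-0.0154,  0.1676,  0.0008]), np.float64(0.0486), array([-0.8,  0.9,  0.4]))
[array([  1.6, -22.6,  11.6]), np.float64(0.001)]
```

```bash
python3 -m creep '[[255,1,0,6,0],[255,1,0,11.5,0],[255,1,0,11.5,0],[255,1,-4,11.5,0],[255,1,-8,11.5,0],[255,1,-11,11.5,0],[255,1,-13,11.5,0],[255,1,-15,11.5,0],[255,1,-17,11.5,0],[255,1,-19,11.5,0],[255,1,-21,11.5,0],[255,1,-22,11.5,0]]'; python3 -m creep '[[255,0,0,0,0],[255,0,0,0,0]]'; python3 -c "
from h import *
print(where());a=ctrl.get_image('wrist');np.savez('w5',a=a,**{k:np.array(v) for k,v in ctrl.calibration('wrist').items()});save(a[40:360,0:480],'w5')"
```

```text
t: 8.87
tool_pos: [0.6216, 0.0525, 0.0359]
tool_rot: [-0.096, 3.14, 0.001]
contact_force: [0.8, 2.2, -0.1]
opening: -0.0003
t: 9.03
tool_pos: [0.6216, 0.0523, 0.0358]
tool_rot: [-0.096, 3.14, -0.0]
contact_force: [-1.4, 1.3, 0.8]
opening: 0.0002
(array([-0.017 ,  0.1458,  0.001 ]), np.float64(0.0358), array([-1.4,  1.3,  0.8]))
```

View pics/w5.png

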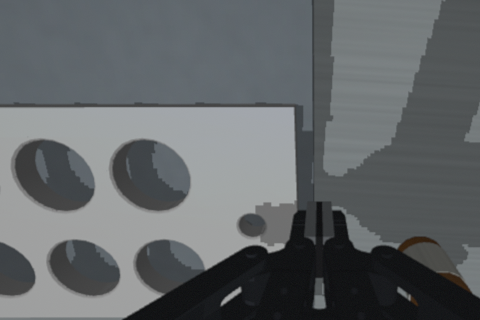

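The finger touches the plate's left edge at crop (297,230). The left hole is at full-image (252,264), the plate's near-left corner at (295,147), and the deck's left edge at column 313.

```bash
python3 -c "
from h import *
F=np.load('F.npy');d=np.load('w5.npz');cal={k:d[k] for k in d.files}
f=lambda u,v,z:rel(F,np.append(ray(cal,(u,v+40),z)[:2],0))[:2].round(4)
print('hole',f(252,224,.044),'corner',f(295,106,.044),'deck edge',f(313,10,.032),f(313,100,.032))
hp=[(53,174),(150,174),(85,268),(252,224)]
p,r=fit(cal,[(-.029,0,.044),(-.029,.05,.044),(.029,0,.044),(0,.1,.044)],[np.array((u,v+40)) for u,v in hp]);print(rel(F,p).round(4),abs(r).max())
print(go(-.017,.1395,.036))"
```

```text
hole [-0.0172  0.1104] corner [-0.0809  0.1354] deck edge [-0.1235  0.1439] [-0.0823  0.1436]
[-0.0169  0.0109  0.0076] 1.3947950416836647
[array([ 0.1, -6.3, -0.1]), np.float64(0.001)]
```

```bash
python3 -m creep '[[255,0,-1.5,0,0],[255,0,-3,0,0],[255,0,-4.5,0,0],[255,0,-6,0,0],[255,0,-7.5,0,0],[255,0,-9,0,0],[255,0,-10,0,0],[255,0,-11.2,0,0],[255,0,-11.2,0,0],[255,0,-11.2,0,0]]'; python3 -c "
from h import *
print(where())"
python3 -m creep '[[255,0,3,0,0],[255,0,12,0,0],[255,0,14,-25,0],[255,0,14,-60,0],[255,10,-10,-95,0],[255,20,-45,-130,0],[255,30,-80,-160,0],[0,40,-110,-190,0],[0,50,-134,-195,0],[0,50,-134,-195,0],[0,50,-134,-195,0],[0,50,-134,-195,0]]'
python3 -m creep '[[0,0,0,0,0],[0,0,0,0,0]]'
python3 - <<'E'
from h import *
print(where())
a=ctrl.get_image("wrist");np.savez("w6",a=a,**{k:np.array(v) for k,v in ctrl.calibration("wrist").items()})
c=a[100:315,165:460].astype(float); c=255*(c/255)**.5
c=cv2.resize(c.astype(np.uint8),None,fx=2.7,fy=2.7,interpolation=cv2.INTER_CUBIC);save(c,"w6c")
E
```

```text
t: 9.92
tool_pos: [0.6223, 0.0409, 0.0358]
tool_rot: [-0.096, 3.14, -0.001]
contact_force: [-0.6, 1.1, 1.3]
opening: -0.0002
(array([-0.017 ,  0.1343,  0.0009]), np.float64(0.0358), array([-0.6,  1.1,  1.3]))
t: 10.92
tool_pos: [0.5803, -0.0952, 0.2301]
tool_rot: [0.096, -3.139, -0.001]
contact_force: [0.1, 0.9, -0.6]
opening: 0.0606
t: 11.08
tool_pos: [0.5802, -0.0942, 0.229]
tool_rot: [0.099, -3.137, -0.002]
contact_force: [0.5, 0.0, -0.4]
opening: 0.0832
(array([-0.0672,  0.002 ,  0.0026]), np.float64(0.229), array([ 0.5,  0. , -0.4]))
```

View pics/w6c.png

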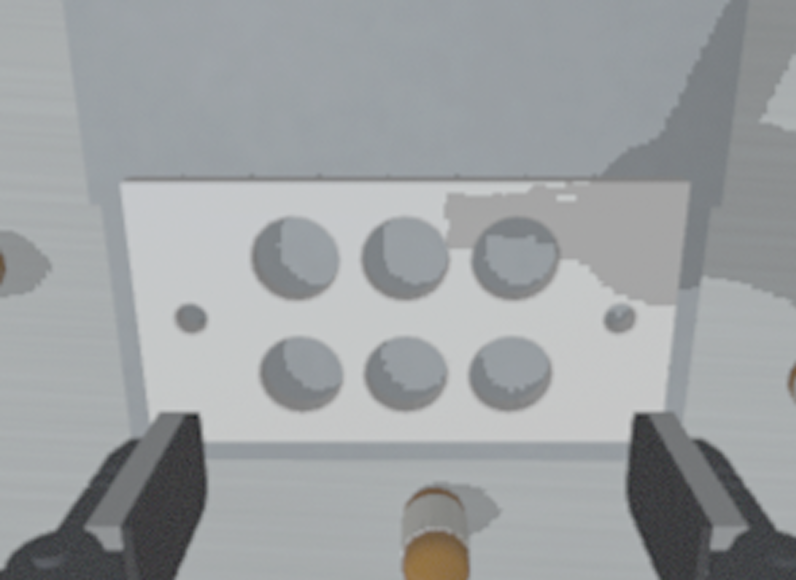

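The plate is now centred sideways: its near corners are at (122,181) and (690,181), between the step corners at (91,205) and (721,205).

```bash
python3 - <<'E'
from h import *
d=np.load("w6.npz");cal={k:d[k] for k in d.files};F=np.load("F.npy")
g=lambda u,v:np.array([165+u/2.7-.3,100+v/2.7-.3])
hp=[g(*q) for q in [(296,258),(405,258),(516,258),(302,374),(406,374),(511,373),(191,319),(620,318)]]
p,r=fit(cal,[(x,y,.044) for x,y in PL],hp);
G,s=fit(cal,[(-.067,-.145,.032),(-.067,.145,.032)],[g(91,205),g(721,205)],[(.075,.02,g(200,459)),(.075,.02,g(600,459))])
print(rel(F,p).round(4),rel(G,p).round(4),(G-F).round(4),abs(r).max().round(2),s.round(1))
print(go(-.12,0,.06),go(-.105,0,.025))
E
```

```text
[-0.0163 -0.0017  0.0048] [-0.0161 -0.0002  0.0022] [-0.0001 -0.0015  0.0026] 0.49 [-0.6 -0.1  0.6 -0.1 -0.3 -0.3]
[array([ 52.5,  -1.9, 169.4]), np.float64(0.003)] [array([ 37.4,  -2. , 204.3]), np.float64(0.003)]
```

```bash
python3 -m creep '[[0,25,-1,20,0.003],[0,48,-2,40,0.003],[0,48,-2,80,0.003],[0,48,-2,115,0.003],[0,48,-2,150,0.003],[0,48,-2,180,0.003],[0,48,-2,195,0.003],[0,48,-2,204,0.003],[0,48,-2,204,0.003],[0,48,-2,204,0.003]]'; python3 -c "
from h import *
print(where(),go(-.082,0,.0245))"
```

```text
t: 11.97
tool_pos: [0.5331, -0.1002, 0.0269]
tool_rot: [0.092, -3.14, -0.0]
contact_force: [-0.5, -0.2, 0.3]
opening: 0.0856
(array([-0.1145, -0.0012, -0.0014]), np.float64(0.0269), array([-0.5, -0.2,  0.3])) [array([-32.5,   1.2,   2.4]), np.float64(-0.001)]
```

Next I push to 6 mm short, then creep in.

```bash
python3 -m creep '[[0,-6,0,2.5,0],[0,-12,0,2.5,0],[0,-16,0,2.5,0],[0,-19,0,2.5,0],[0,-21,0,2.5,0],[0,-23,0,2.5,0],[0,-25,0,2.5,0],[0,-27,0,2.5,0],[0,-29,0,2.5,0],[0,-31,0,2.5,0],[0,-32,0,2.5,0]]'; python3 -m creep '[[0,-0.5,0,0,0],[0,-1,0,0,0],[0,-1.5,0,0,0],[0,-2,0,0,0],[0,-2,0,0,0]]'; python3 -m creep '[[0,-0.5,0,0,0],[0,-1,0,0,0],[0,-1.5,0,0,0],[0,-1.5,0,0,0]]'; python3 -c "
from h import *
print(where());a=ctrl.get_image('wrist');np.savez('w7',a=a,**{k:np.array(v) for k,v in ctrl.calibration('wrist').items()});save(a[100:400,80:560],'w7')"
```

```text
t: 12.88
tool_pos: [0.5648, -0.0987, 0.0242]
tool_rot: [0.091, -3.14, -0.0]
contact_force: [-3.0, -0.2, 2.1]
opening: 0.0854
t: 13.3
tool_pos: [0.5669, -0.0986, 0.0242]
tool_rot: [-0.091, 3.14, 0.0]
contact_force: [-2.4, -0.7, 0.9]
opening: 0.0851
t: 13.63
tool_pos: [0.5691, -0.0986, 0.0246]
tool_rot: [-0.091, 3.138, -0.0]
contact_force: [0.4, 0.4, 0.4]
opening: 0.0853
(array([-0.0785, -0.0017, -0.0021]), np.float64(0.0246), array([0.4, 0.4, 0.4]))
```

View pics/w7.png

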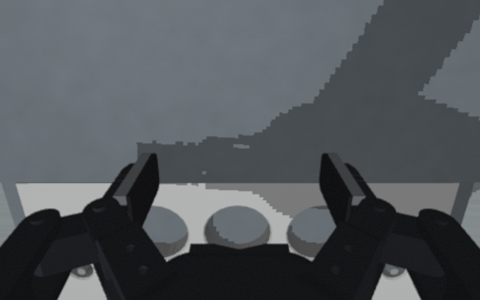

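The near-face strip has gone, the end holes near (80,270) and (395,270) show pin tips, and the force fell to about zero, so the plate looks to have dropped in. I'll retreat and check.

```bash
python3 -m creep '[[0,4,0,-1,0],[0,20,0,-6,0],[0,40,0,-35,0],[0,40,0,-75,0],[0,30,0,-115,0],[0,20,0,-150,0],[0,10,0,-190,0],[0,10,0,-205,0],[0,10,0,-205,0],[0,10,0,-205,0]]'
python3 - <<'E'
from h import *
print(where())
a=ctrl.get_image("wrist");np.savez("w8",a=a,**{k:np.array(v) for k,v in ctrl.calibration("wrist").items()})
c=a[100:315,165:460].astype(float); c=255*(c/255)**.5
c=cv2.resize(c.astype(np.uint8),None,fx=2.7,fy=2.7,interpolation=cv2.INTER_CUBIC);save(c,"w8c")
E
```

```text
t: 14.52
tool_pos: [0.5588, -0.0993, 0.2306]
tool_rot: [-0.092, 3.138, -0.001]
contact_force: [0.5, 0.1, -0.3]
opening: 0.0849
(array([-0.0889, -0.0017, -0.002 ]), np.float64(0.2306), array([ 0.5,  0.1, -0.3]))
```

View pics/w8c.png

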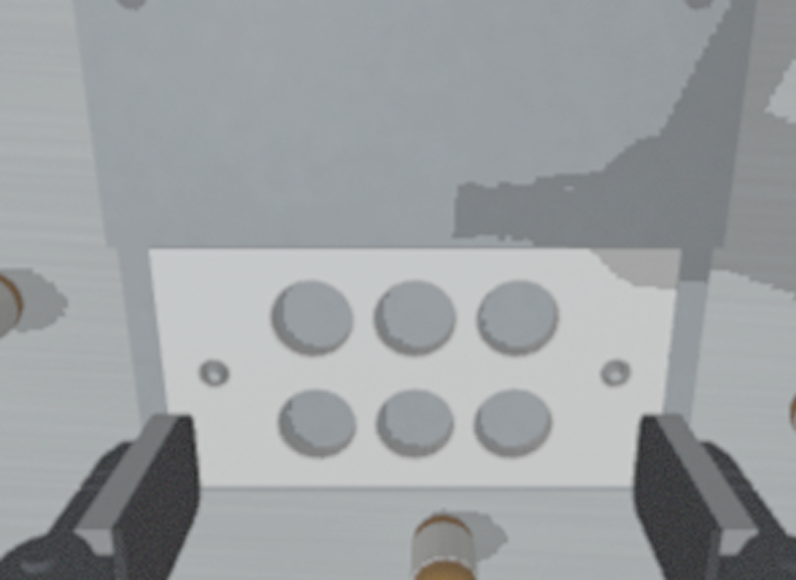

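The plate's near edge meets the step at row 248, and pin tips sit in both end holes at (214,373) and (615,373). I'll check height, tilt and offsets numerically.

```bash
python3 - <<'E'
from h import *
d=np.load("w8.npz");cal={k:d[k] for k in d.files};F=np.load("F.npy")
g=lambda u,v:np.array([165+u/2.7-.3,100+v/2.7-.3])
hp=[g(*q) for q in [(313,317),(415,317),(517,317),(317,422),(415,422),(513,422),(214,373),(615,373)]]
for z in (.032,.038,.044):
  p,r=fit(cal,[(x,y,z) for x,y in PL],hp);print(z,rel(F,p).round(4),"rms",np.sqrt((r**2).mean()).round(2))
def f(q): # free height and tilt about y
  return np.ravel([px(cal,W(q,(x,y,q[3]+q[4]*x+q[5]*y)))-h for (x,y),h in zip(PL,hp)])
s=least_squares(f,[.65,-.09,.06,.032,0,0]);print(rel(F,s.x[:3]).round(4),"top z,tiltx,tilty",s.x[3:].round(4),"sd",np.sqrt(np.diag(np.linalg.inv(s.jac.T@s.jac))*(s.fun**2).sum()/10)[3:].round(4))
G,s2=fit(cal,[(-.067,-.145,.032),(-.067,.145,.032)],[g(108,246),g(724,246)],[(.075,.02,g(250,490)),(.075,.02,g(600,490))])
p,_=fit(cal,[(x,y,.032) for x,y in PL],hp);print("rel to refitted fixture",rel(G,p).round(4),s2.round(1))
for u in (-.1,.1): 
  for z in (.0318,): print("expected pin tip px (crop)",((px(cal,W(p,(0,u,z)))-[164.7,99.7])*2.7).round(0))
# top-view bystander check
a0=cv2.imread("pics/top0.png")[:,:,::-1];save(ctrl.get_image("top"),"top1")
E
```

```text
0.032 [-0.0057 -0.0012 -0.0021] rms 0.59
0.038 [-0.0085 -0.0012 -0.0021] rms 1.18
0.044 [-0.0113 -0.0012 -0.0021] rms 1.81
[-0.0033 -0.0012 -0.0041] top z,tiltx,tilty [ 0.027  -0.0047 -0.0049] sd [0.0009 0.0151 0.0104]
rel to refitted fixture [-0.0023 -0.0006 -0.0003] [-1.4 -0.2  1.4 -0.2 -0.5 -0.5]
expected pin tip px (crop) [212. 371.]
expected pin tip px (crop) [618. 371.]
```

```bash
python3 -c "
import cv2,numpy as np
s=lambda n:cv2.resize(cv2.imread('pics/%s.png'%n)[120:300,150:500],None,fx=1.6,fy=1.6)
cv2.imwrite('pics/cmp.png',np.vstack([s('top0'),s('top1')]))"
python3 - <<'E'
from h import *
a=cv2.imread("pics/top0.png");b=cv2.imread("pics/top1.png")
for n,(u,v,h) in dict(a=(290,162,10),b=(417,174,9),c=(347,137,10),cup=(460,181,18),tape=(431,276,18),calc=(222,276,26),bin=(184,193,28)).items():
    t=a[v-h:v+h,u-h:u+h];r=cv2.matchTemplate(b[v-h-6:v+h+6,u-h-6:u+h+6],t,cv2.TM_CCOEFF_NORMED);_,m,_,l=cv2.minMaxLoc(r);print(n,round(m,2),np.array(l)-6)
d=np.load("w8.npz")["a"][100:315,165:460].astype(float).mean(2)
for u in (214,615): print(d[int(373/2.7)-6:int(373/2.7)+7,int(u/2.7)-6:int(u/2.7)+7].astype(int))
o=ctrl.get_obs();print(o["tool_pos"],o["contact_force"])
E
```

```text
a 1.0 [0 0]
b 1.0 [0 0]
c 0.61 [0 0]
cup 1.0 [0 0]
tape 1.0 [0 0]
calc 0.98 [0 0]
bin 1.0 [0 0]
[[155 156 156 151 145 144 148 149 153 155 156 155 155]
 [156 154 142 124 107 105 109 113 124 142 154 156 155]
 [151 133 105  83  73  75  77  77  84 105 136 152 156]
 [141 103  68  64  72  77  75  72  68  73 101 135 152]
 [126  83  58  66  77  80  78  73  66  62  69 106 144]
 [119  77  59  64  81  91  87  75  66  60  58  87 136]
 [120  78  58  61  88 108 109  95  73  58  55  79 133]
 [128  86  61  61  87 113 119 113  82  58  57  82 134]
 [140 104  73  63  73 100 110 105  80  58  68 104 142]
 [150 130 104  80  67  77  83  80  70  67  91 127 150]
 [155 150 136 117  94  81  79  82  92 110 129 146 154]
 [155 155 152 143 130 122 120 123 130 142 150 154 155]
 [155 155 155 153 150 149 148 149 150 152 154 154 155]]
[[154 155 154 155 154 150 144 138 141 147 152 154 154]
 [154 155 154 145 129 114 106  99 101 116 130 145 152]
 [155 154 142 117  94  80  74  70  68  77  93 115 141]
 [155 149 122  91  79  77  76  71  65  61  71  86 128]
 [154 136 101  80  79  81  80  75  69  61  67  76 116]
 [150 115  81  77  82  85  90  91  76  63  70  76 108]
 [147 107  75  77  84  98 110 111  96  75  72  77 110]
 [148 113  75  71  83 106 117 118 107  84  75  86 120]
 [152 127  86  65  71  92 106 105  94  79  78 104 135]
 [154 139 106  74  65  72  80  80  76  77  94 124 147]
 [155 150 133 109  87  79  82  89  96 112 129 144 152]
 [154 155 151 140 126 121 122 127 132 140 149 154 154]
 [154 154 155 153 149 148 149 149 151 152 154 154 154]]
[ 0.5571385  -0.09882101  0.22723191] [-0.01467639  1.16072084  0.24703739]
```

```bash
python3 -c "
from station import ctrl
print(ctrl.finish_job())"
```

```text
the job is handed in; nothing more can be done
None
```

The plate is on the pins and looks flat on the seat, and I handed the job in about 15 s into the 72 s limit. No verdict is reported, so this rests on my own last checks.

**What I did:**
- I squared the plate up with the open fingertips on its near edge.
- I nudged it about 15 mm to the right with the closed fingers.
- I crept it forward until it dropped in, then backed off to 0.23 m height. The pushing forces I read stayed around 4 N or less.

**What agreed:**
- Both pin tips show about 1 px (roughly 1 mm) from the middle of their holes.
- The plate's near edge meets the step, and its fitted tilt is about zero (±0.015 rad).
- The push force fell to zero as the plate dropped.
- Six of the seven bystanders have not moved in the top view, and the arm touches nothing.

**What disagreed or was weak:**
- **Position along x:** the plate fit came out 2.3 mm short of home against the refitted fixture, and 5.7 mm short against the first fixture fit. With the pins inside the holes, the plate can only be about 1.5 mm off, so I put this down to calibration error.
- **Height:** a fit with height left free put the plate's top at 27 mm instead of 32 mm, which I read as the same error.
- **bottle_c:** its image match was only 0.61, though with no shift. I think the arm or its shadow was in the way, and the gripper never went near it.
- **Final picture:** the before-and-after comparison could not be viewed because I had reached the 12-picture limit. The bystander check is therefore by image matching only.

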